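Close the sample tube and hold the mirror on its seal band

ROBOT

A 6-joint arm with a two-finger parallel gripper is mounted at the origin on the work surface. World frame = base frame: x ahead of the robot, y to its left, z up, the work surface at z = 0. Lengths are in m, angles in rad, forces in N, time in s.
With the tool pointing down it reaches from about 0.35 to 0.975 m from the base axis. Payload 4.9 kg.
Tool frame: the origin (TCP) lies midway between the tips of the shut fingers; the grasp point (between the pads) lies 19 mm behind it; x points along the fingers, y is the direction in which the jaws open and shut, and the axes are right-handed (so a half turn about x gives the same grasp; the last joint's range is limited). The gripper opens to 85 mm and grips with 20 to 120 N. Pads are 22 mm wide; open, the fingers measure 114 mm over their backs; the gripper's body (76 mm by 85 mm) begins 54 mm behind the grasp point. The pads swing forward as they close: fully open they stand 13 mm farther back than shut.
Start: joints at [-1.25, 0.053, 1.613, -0, 1.476, -0.119], TCP at [0.266, -0.566, 0.197] pointing down, gripper open.
Joint ranges: [-3.01, 3.01], [-1.01, 2.22], [0.06, 2.58], [-1.02, 4.17], [0.09, 2.62], [-3.14, 3.14]. Speed limits (rad/s): [2.57, 2.57, 3.14, 3.14, 3.14, 3.14].

INTERFACE

Orientations are given as a rotation vector (axis times angle).
In Python, from station import ctrl gives the robot as it stands.
- The arm moves only by the shell command python3 -m handwheel 'ROWS' [FORCE]. ROWS is JSON, a list of rows, each a list of 3 entries, a list of its own where there are three numbers: the finger opening in m, from 0 to 0.0854, then the shift along the tool's x, y, z in m, then the turn, a rotation vector about the tool's x, y, z in degrees. In form: [[claw, [dx, dy, dz], [ax, ay, az]], ...]. A call has 1 to 10 rows; each row shifts and turns the commanded pose from where the row before left it, along the tool's axes as they then stand; what a row does not reach is not made up. A row lasts 1/12 s, in which the tool goes at most 41.7 mm and 7.16 degrees, less where a joint would pass 70% of its speed; a pose out of reach is approached as far as the arm can. A call with a gripper value outside its range is refused whole. The fingers move at their own pace and stop on an object; FORCE is the grip in N (left out, the last holds). Time passes only in rows, so rows that do not move let the fingers close. It gives the time, the measured TCP pose, the force and the opening at its end, in the units of the state.
- ctrl.get_obs(): the state, without advancing time (a new reading comes with each control period).
- ctrl.get_image(name): name is "scene" or "side" or "wrist"; returns the picture (480x640x3 uint8, red, green, blue); there is no depth.
- ctrl.camera_params(name): a dict with "vertical_fov" (degrees; the focal length in pixels is half the picture's height over the tangent of half this angle, whatever the lens; pixels are square), "cx", "cy" (the principal point, pixels), "rvec" (rotation vector, rad) and "tvec" (3), from world to camera coordinates, as OpenCV has them; the wrist camera has in their place "T_tool_cam" (4x4, takes a point from camera to tool coordinates, whose origin is the TCP and whose axes are the tool frame's). Camera axes: x right, y down, z forward; pixel columns grow to the right and rows downward; lengths in m; the calibration is good to about 2 mm. The wrist camera is an equidistant fisheye: a pixel r from the principal point sees the ray r / f radians off the axis. A picture is of the moment at which its call begins: read the wrist's pose just before it. camera_params takes no time and is no camera call.
- ctrl.finish_job(): hands the job in, once; it reports no verdict.
Trained networks look in the newest picture that a camera, given by its name, has taken for a name from the list of things; names that differ only in an ending like _2 or _b are one class to them, and where a whole thing is asked for, a point or a joint stands for the part that bears it (a point fixed in the world has none). Each returns a list of dicts, best first, with "score" (0 to 1); they miss things now and then, are a little off and sometimes report something else, mostly with a low value. They report only what shows in the picture. A call takes as long as a camera call.
- ctrl.look_for(thing, camera): "box" ([centre column, centre row, width, height] in pixels, round what is visible of it).
- ctrl.silhouettes(thing, camera): "mask" (480x640 bool, what is visible of it) and "box" ([centre column, centre row, width, height] in pixels, round what is visible of it).
- ctrl.tip_of(thing, camera): "centre" ([row, column] in pixels: a listed point, or the origin of a listed thing).
The state is a dict: "t": time; "q": joint angles; "dq": joint speeds; "effort": joint torques, N m; "tool_pos": TCP position; "tool_rot": TCP orientation; "contact_force": force on the tool from outside, world axes, zero at the start; "wrist_torque": the same for the moment, N m; "opening": finger opening in m.
Only numpy, scipy, OpenCV 4.12 (cv2) and the standard library are available. Lean on these libraries where they do the work, as an engineer would, in place of code of your own. Each camera call takes 0.05 s, during which the arm holds its last target.

TASK

Screw the red cap of the sample tube with the green band fully home (clockwise, to its stop). Then take the orange handle post of the sprung mirror on the inspection stand, turn the mirror until the stand's camera sees the tube's green band in the middle of its view (the orange pointer on the stand then points at the tube), and finish still holding the handle so that the mirror stays at that angle. Leave the blue-capped tube, the foam rack of tubes, the beaker and the spare cap as they are.

Things in the scene. Friction and masses are not known exactly. Their poses are not given: they have to be found in the camera images.
- red_cap_top (a point): centre of the top face of the red screw cap, 132 mm above the table, on the tube's vertical axis. The cap is a ribbed red cylinder, 36 mm diameter and 26 mm high, captive on a pale 29 mm tube that stands upright in a fixed white foam block 80 x 80 x 50 mm. Grip it from above by its sides; a blue-capped twin stands beside it (centres at least 100 mm apart). The point is fixed: the cap only turns, it does not rise.
- red_cap (a joint): turn of the red cap about its vertical axis, rad: 0 = fully home at its stop, growing counter-clockwise seen from above as it is unscrewed (starts at 0.6 to 1.2). It stays where it is left; turning takes about 0.06 N m. When home, the white stripe on the cap's top lines up with the black tick on the foam block.
- seal_band (a point): centre of the green seal band, 14 mm high, 31 mm diameter, round the red-capped tube below its cap: on the tube's axis, 85 mm above the table. This is the mark that the camera must see.
- stand: inspection stand, fixed to the table: blue base plate 275 x 130 x 12 mm with an upright mirror on a vertical pivot and a black camera block facing the mirror. Origin on the table under the mirror's pivot; x axis points horizontally from the pivot to the camera, z up. The plate reaches 95 mm to -x and 180 mm to +x.
- mirror_pivot (a point): point on the vertical pivot axis, in the reflecting face of the mirror, at its centre, 85 mm above the table. The mirror is 66 x 66 mm, its top edge 118 mm above the table.
- camera_lens (a point): centre of the lens of the stand's camera, 117 mm from the pivot along the stand's x, 85 mm above the table, looking straight at the mirror's centre. The camera block is 44 mm square, its top 107 mm above the table.
- mirror (a joint): angle of the mirror about its vertical pivot, rad: 0 = at rest on its stop, facing the camera squarely; it grows counter-clockwise seen from above, to 1.35. At angle A the mirror's normal stands at A from the stand's x axis and the camera's line of sight leaves the mirror at 2 A from it, counter-clockwise, level, at 85 mm height. A weak spring (0.03 N m at rest, 0.09 N m at 1 rad) turns it back to 0 when let go.
- handle_top (a point): centre of the top of the orange handle post, 140 mm above the table. The post is vertical, 14 mm diameter, 86 mm tall (from 54 to 140 mm above the table), and turns the mirror: it stands on a lever 75 mm behind the pivot (opposite to the mirror's face) and swings round the pivot with the mirror. The 12 mm wide lever lies below the post's foot. Pinch it from above, in its upper part.
- pointer: flat orange pointer with a diamond tip, reaching 90 mm from the pivot, just above the base plate under the mirror, geared to turn twice the mirror's angle: its x axis always points along the camera's line of sight after the mirror. Origin on the pivot axis at table height; z up. It only shows the direction: turn the mirror by the handle, not by this.
- blue_cap_top (a point): centre of the top of the blue cap, 132 mm above the table, of the other tube (yellow band, same sizes, also in a fixed foam block). Leave alone.
- blue_cap (a joint): turn of the blue cap, rad: 0 = home; it starts there and must stay.
- rack: white foam rack with 12 red-capped tubes, 220 x 90 mm, 110 mm high, loose; origin under its centre, long side along its x. Leave alone.
- beaker: small clear beaker, 56 mm diameter, 70 mm high, loose; origin under its centre. Leave alone.
- spare_cap: loose spare red cap lying on the table, 36 mm diameter, 24 mm high; origin under its centre. Leave alone.

How it is judged:
On the way, in this order (a step that is already met when the one before it is completed fails the run):
1. the red cap is screwed home (value of joint red_cap below 0.09 rad), for 0.2 s.
2. the handle is held with the green band in the middle of the camera's view (value of joint red_cap below 0.09 rad and contact force between the fingers and mirror_c3 above 0.3 N and y of seal_band in the frame of pointer between -0.022 and 0.022 m and x of seal_band in the frame of pointer above 0.1 m), for 0.3 s.
At the end, for the whole second after the job is handed in: The red cap is within 0.09 rad of its stop; the camera's line of sight after the mirror passes within 22 mm sideways of the green band's centre; the mirror is still; and the fingers still press on the handle post with more than 0.3 N, holding the mirror against its spring (all of step 2 and velocity of joint mirror between -0.08 and 0.08 rad/s); the arm keeps its last pose, push and grip.
It fails at once if the blue cap was turned (value of joint blue_cap above 0.2 rad).
It fails at once if the foam rack was pushed (distance of rack from where it was at the start of the episode above 0.03 m).
It fails at once if the beaker was pushed (distance of beaker from where it was at the start of the episode above 0.03 m).
It fails at once if the spare cap was moved (distance of spare_cap from where it was at the start of the episode above 0.03 m).
It also fails if it takes over 45 s, if anything falls off the work surface, if the arm or the gripper's body presses on something with over 40 N, if the wrist force passes 120 N, or if a joint passes its speed limit or range.

## Working session

There is one attempt and no reset: what is moved stays moved. The work goes in short steps, Python scripts to look and compute and a shell command to move; the robot and the scene stay as the last step left them, time stands still between calls to the robot, and variables do not carry over. Pictures are saved under pics/ and viewed, and the job is handed in when it is done.

```bash
ls; mkdir -p pics; python3 - <<'E'
from station import ctrl
import cv2
o=ctrl.get_obs(); print(o)
for n in ("scene","side","wrist"):
    im=ctrl.get_image(n); cv2.imwrite(f"pics/a_{n}.png",im[:,:,::-1]); print(n,ctrl.camera_params(n))
    for th in (["red_cap_top","blue_cap_top","mirror_pivot","camera_lens","handle_top","seal_band","stand","pointer","beaker","spare_cap","rack"] if n!="wrist" else []):
        print(th,[(round(d['score'],2),[int(x) for x in d['centre']]) for d in ctrl.tip_of(th,n)[:3]])
E
```

```text
pics
{'t': 0.0, 'q': array([-1.24998192e+00,  5.33801796e-02,  1.61429363e+00,  1.32192008e-06,
        1.47603869e+00, -1.19019454e-01]), 'dq': array([-0.00163708, -0.0023564 ,  0.0023562 ,  0.0008121 , -0.00098053,
        0.00116112]), 'effort': array([-4.67376067e-04, -3.93671966e+01, -3.70179749e+01, -1.13061001e-04,
        6.93050111e-03,  6.14847224e-06]), 'tool_pos': array([ 0.26588356, -0.56484352,  0.19544888]), 'tool_rot': array([ 1.97846958,  0.44443783, -1.97889985]), 'contact_force': array([ 0.16186863, -0.50983395,  0.15890151]), 'wrist_torque': array([-0.01396291,  0.02390361,  0.02810424]), 'opening': 0.08503675194988926}
scene {'vertical_fov': 48.9259875392776, 'cx': 315.51745548493983, 'cy': 237.42558451860492, 'rvec': array([ 2.15966051,  1.02884507, -0.46187245]), 'tvec': array([-0.37355963, -0.17684188,  1.53393474])}
red_cap_top [(0.88, [189, 342])]
blue_cap_top [(0.72, [229, 383])]
mirror_pivot [(0.84, [287, 264])]
camera_lens [(0.97, [314, 304])]
handle_top [(0.88, [254, 232])]
seal_band [(0.59, [205, 343])]
stand [(0.6, [314, 266])]
pointer [(0.43, [314, 26
[... 379 characters left out ...]
 [212, 356])]
camera_lens [(0.73, [203, 310])]
handle_top [(0.82, [198, 385])]
seal_band [(0.76, [302, 298])]
stand [(0.56, [240, 353])]
pointer [(0.55, [240, 351])]
beaker [(0.74, [300, 300]), (0.67, [220, 447])]
spare_cap []
rack [(0.87, [357, 142])]
wrist {'vertical_fov': 65.70646984690485, 'cx': 317.7225250574585, 'cy': 243.7383150842626, 'T_tool_cam': array([[-2.43820280e-04, -2.73686363e-01,  9.61818962e-01,
        -1.77628182e-01],
       [ 9.99999720e-01, -7.47102089e-04,  4.09105657e-05,
        -5.04919629e-04],
       [ 7.07380292e-04,  9.61818702e-01,  2.73686469e-01,
        -6.89163174e-02],
       [ 0.00000000e+00,  0.00000000e+00,  0.00000000e+00,
         1.00000000e+00]])}
```

View pics/a_scene.png

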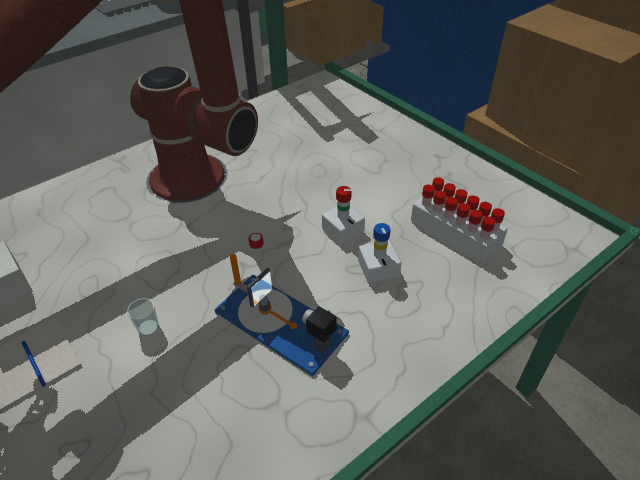

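View pics/a_side.png

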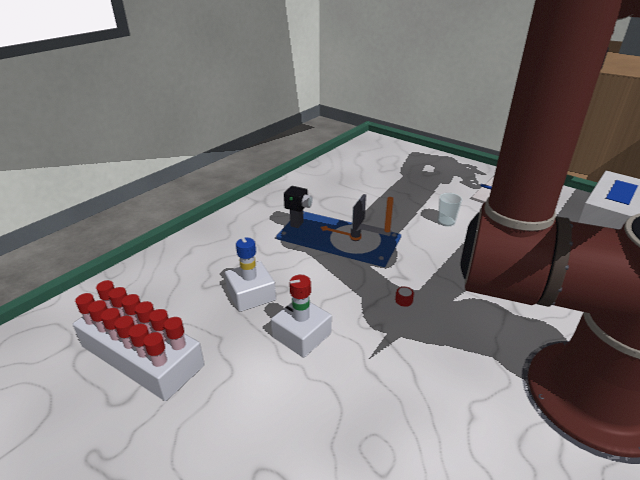

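```bash
cat > h.py <<'E'
import numpy as np, cv2
from scipy.spatial.transform import Rotation as R
from station import ctrl
def ray(n,rc,obs=None):
    p=ctrl.camera_params(n); f=240/np.tan(np.radians(p['vertical_fov']/2))
    u=(rc[1]-p['cx'])/f; v=(rc[0]-p['cy'])/f
    if n!='wrist':
        M=R.from_rotvec(p['rvec']).as_matrix(); return -M.T@p['tvec'], M.T@np.array([u,v,1.])
    th=np.hypot(u,v); s=np.sin(th)/th if th>1e-9 else 1
    T=p['T_tool_cam']; Q=R.from_rotvec(obs['tool_rot']).as_matrix()
    return Q@T[:3,3]+obs['tool_pos'], Q@T[:3,:3]@np.array([u*s,v*s,np.cos(th)])
def onz(n,rc,z,obs=None):
    o,d=ray(n,rc,obs); return o+d*(z-o[2])/d[2]
def proj(n,X,obs=None):
    p=ctrl.camera_params(n); f=240/np.tan(np.radians(p['vertical_fov']/2))
    if n!='wrist':
        c=R.from_rotvec(p['rvec']).as_matrix()@X+p['tvec']; return np.array([f*c[1]/c[2]+p['cy'],f*c[0]/c[2]+p['cx']])
    T=p['T_tool_cam'];Q=R.from_rotvec(obs['tool_rot']).as_matrix()
    c=T[:3,:3].T@(Q.T@(X-obs['tool_pos'])-T[:3,3]); th=np.arctan2(np.hypot(c[0],c[1]),c[2]); k=f*th/np.hypot(c[0],c[1])
    return np.array([c[1]*k+p['cy'],c[0]*k+p['cx']])
E
python3 - <<'E'
from h import *
P={'red':(.132,(189,342),(277,299)),'blue':(.132,(229,383),(239,242)),'piv':(.085,(287,264),(212,356)),'lens':(.085,(314,304),(203,310)),'handle':(.14,(254,232),(198,385)),'band':(.085,(205,343),(302,298)),'beak':(0,(326,149),(220,447)),'rack':(0,(234,453),(357,142))}
for k,(z,a,b) in P.items(): print(k,onz('scene',a,z).round(4),onz('side',b,z).round(4))
print(onz('scene',(245,256),0))
o=ctrl.get_obs();print(R.from_rotvec(o['tool_rot']).as_matrix().round(3))
E
```

```text
red [0.4555 0.2002 0.132 ] [0.4696 0.1921 0.132 ]
blue [0.6199 0.1786 0.132 ] [0.6302 0.1733 0.132 ]
piv [ 0.5545 -0.1006  0.085 ] [ 0.5585 -0.1089  0.085 ]
lens [ 0.6647 -0.0787  0.085 ] [ 0.6672 -0.0749  0.085 ]
handle [ 0.4782 -0.1237  0.14  ] [ 0.4926 -0.1202  0.14  ]
band [0.4608 0.1997 0.085 ] [0.4644 0.2028 0.085 ]
beak [ 0.4212 -0.3233  0.    ] [ 0.4293 -0.3388  0.    ]
rack [0.6513 0.4051 0.    ] [0.65   0.4138 0.    ]
[ 0.36296813 -0.00258625  0.        ]
[[-0.     0.426 -0.905]
 [ 0.    -0.905 -0.426]
 [-1.    -0.     0.   ]]
```

```bash
python3 -m handwheel '[[0.085,[-0.004,-0.0305,-0.0252],[0,0,0]],[0.085,[-0.004,-0.0305,-0.0252],[0,0,0]],[0.085,[-0.004,-0.0305,-0.0252],[0,0,0]],[0.085,[-0.004,-0.0305,-0.0252],[0,0,0]],[0.085,[-0.004,-0.0305,-0.0252],[0,0,0]],[0.085,[-0.004,-0.0305,-0.0252],[0,0,0]],[0.085,[-0.004,-0.0305,-0.0252],[0,0,0]],[0.085,[-0.004,-0.0305,-0.0252],[0,0,0]],[0.085,[-0.004,-0.0305,-0.0252],[0,0,0]],[0.085,[-0.004,-0.0305,-0.0252],[0,0,0]]]' 40
python3 -m handwheel '[[0.085,[0,-0.0305,-0.0252],[0,0,0]],[0.085,[0,-0.0305,-0.0252],[0,0,0]],[0.085,[0,-0.0305,-0.0252],[0,0,0]],[0.085,[0,-0.0305,-0.0252],[0,0,0]],[0.085,[0,-0.0305,-0.0252],[0,0,0]],[0.085,[0,-0.0305,-0.0252],[0,0,0]],[0.085,[0,-0.0305,-0.0252],[0,0,0]],[0.085,[0,-0.0305,-0.0252],[0,0,0]],[0.085,[0,-0.0305,-0.0252],[0,0,0]],[0.085,[0,-0.0305,-0.0252],[0,0,0]]]'
python3 -m handwheel '[[0.085,[0,0,0],[0,0,0]],[0.085,[0,0,0],[0,0,0]]]'
python3 - <<'E'
from h import *
o=ctrl.get_obs(); print(o['q'],o['tool_pos'])
im=ctrl.get_image('wrist'); cv2.imwrite("pics/b_w.png",im[:,:,::-1])
for th,z in (('red_cap_top',.132),('blue_cap_top',.132),('seal_band',.085)):
    for d in ctrl.tip_of(th,'wrist')[:3]: print(th,d,onz('wrist',d['centre'],z,o))
E
```

```text
t: 2.08
tool_pos: [0.3643, -0.1805, 0.2372]
tool_rot: [1.979, 0.44, -1.977]
contact_force: [0.7, -0.3, 0.1]
opening: 0.085
t: 2.92
tool_pos: [0.4625, 0.2033, 0.237]
tool_rot: [1.978, 0.443, -1.977]
contact_force: [-0.0, -0.7, 0.8]
opening: 0.0847
t: 3.08
tool_pos: [0.4622, 0.2027, 0.2363]
tool_rot: [1.974, 0.445, -1.977]
contact_force: [-0.0, 0.8, -0.1]
opening: 0.0847
[ 2.65828551e-01 -2.60246208e-01  1.83745693e+00 -2.31064630e-04
  1.56550507e+00  1.39312014e+00] [0.46219197 0.20266801 0.23633175]
red_cap_top {'centre': [232.8, 317.7], 'score': 0.88} [0.45968483 0.20203187 0.132     ]
blue_cap_top {'centre': [69.6, 431.2], 'score': 0.74} [0.61463031 0.17905359 0.132     ]
seal_band {'centre': [221.6, 315.6], 'score': 0.84} [0.457543   0.20310963 0.085     ]
```

View pics/b_w.png

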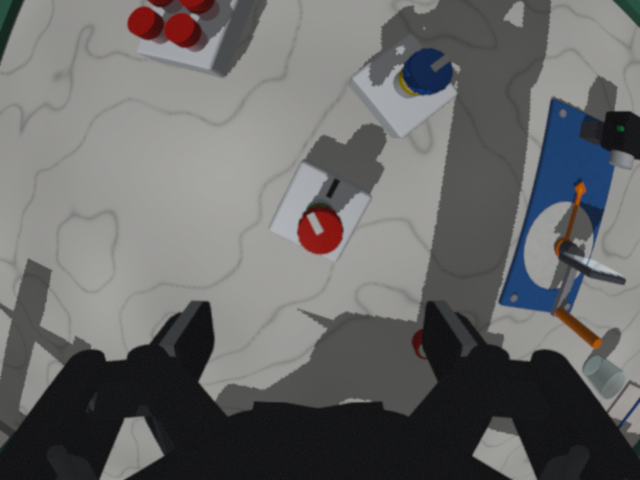

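The cap is at (232,318), its stripe runs from the centre to about (213,310), and the tick is at (188,332). It needs a clockwise turn of several tens of degrees.

```bash
python3 - <<'E'
from h import *
o=ctrl.get_obs()
c=np.array([.4595,.202])
for rc,z in (((213,310),.132),((224,316),.132),((180,336),.05),((195,329),.05)):
    p=onz('wrist',rc,z,o)[:2]-c; print(p.round(4),np.degrees(np.arctan2(p[1],p[0])))
im=cv2.imread('pics/b_w.png')[150:270,250:410]; cv2.imwrite('pics/b_z.png',cv2.resize(im,None,fx=5,fy=5,interpolation=cv2.INTER_CUBIC))
p=o; Q=R.from_rotvec(o['tool_rot']).as_matrix(); print(Q.T@(np.array([.4595,.202,.099])-o['tool_pos']))
E
```

```text
[0.0122 0.0095] 37.78509602372539
[0.0063 0.0016] 14.112304497319922
[ 0.0378 -0.005 ] -7.552693309000314
[ 0.0214 -0.0052] -13.68468009362475
[ 0.13786187 -0.00306483  0.00183143]
```

View pics/b_z.png

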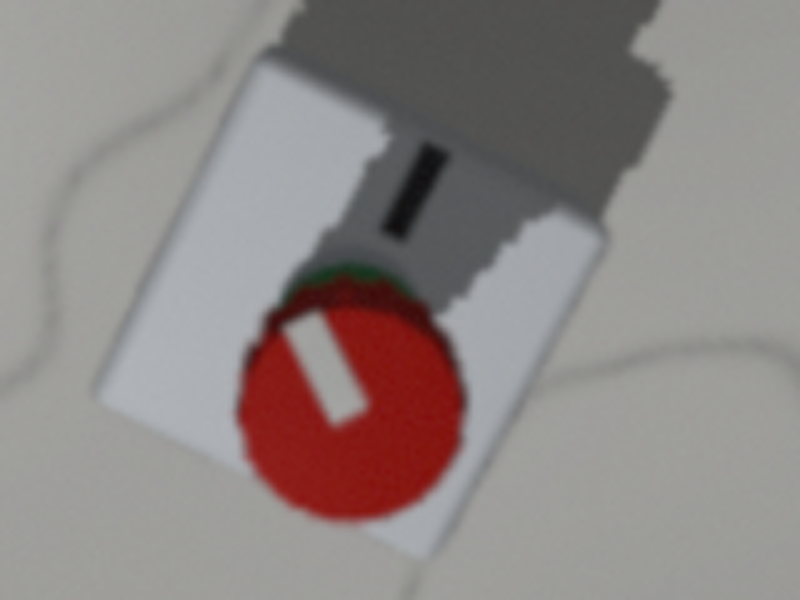

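```bash
python3 -m handwheel '[[0.085,[0.028,0.001,0.001],[0,0,0]],[0.085,[0.028,0,0.001],[0,0,0]],[0.085,[0.028,0,0],[0,0,0]],[0.085,[0.020,0,0],[0,0,0]],[0.085,[0,0,0],[0,0,0]]]' 25
python3 - <<'E'
from h import *
o=ctrl.get_obs(); print(o['q'],o['tool_pos'])
im=ctrl.get_image('wrist'); cv2.imwrite("pics/c_w.png",im[:,:,::-1])
for th,z in (('red_cap_top',.132),):
    for d in ctrl.tip_of(th,'wrist')[:3]:
        p=onz('wrist',d['centre'],z,o);print(th,d,p); print(R.from_rotvec(o['tool_rot']).as_matrix().T@(p-o['tool_pos']))
E
```

```text
t: 3.7
tool_pos: [0.4576, 0.197, 0.1275]
tool_rot: [1.97, 0.439, -1.988]
contact_force: [-0.9, -0.6, -1.2]
opening: 0.0849
[ 2.57168628e-01 -1.96839366e-01  1.96692486e+00 -1.25044507e-04
  1.38041426e+00  1.39053014e+00] [0.45762838 0.19703588 0.12752915]
red_cap_top {'centre': [275.3, 314.6], 'score': 0.95} [0.45980463 0.20032286 0.132     ]
[-0.00449719 -0.00206213 -0.00332442]
```

View pics/c_w.png

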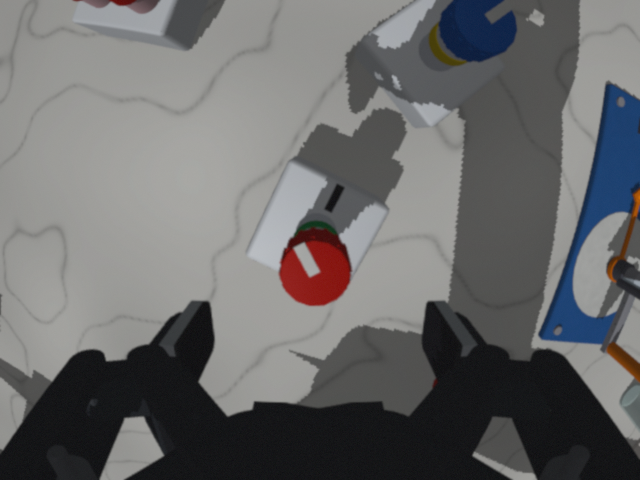

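```bash
python3 -m handwheel '[[0.085,[0.016,-0.0017,-0.0033],[0,0,0]],[0.085,[0.017,0,0],[0,0,0]],[0.06,[0,0,0],[0,0,0]],[0.03,[0,0,0],[0,0,0]],[0.02,[0,0,0],[0,0,0]],[0.02,[0,0,0],[0,0,0]],[0.02,[0,0,0],[0,0,0]],[0.02,[0,0,0],[0,0,0]]]' 25
python3 - <<'E'
from h import *
o=ctrl.get_obs(); print(o['q'],o['tool_pos'])
im=ctrl.get_image('wrist'); cv2.imwrite("pics/d_w.png",im[:,:,::-1])
E
```

```text
t: 4.47
tool_pos: [0.4639, 0.2024, 0.1008]
tool_rot: [1.98, 0.442, -1.976]
contact_force: [-0.0, -0.7, -0.3]
opening: 0.02
[ 2.64177936e-01 -1.57518781e-01  1.97934395e+00 -1.63752872e-06
  1.31799992e+00  1.39521002e+00] [0.4639343  0.20236048 0.10082138]
```

View pics/d_w.png

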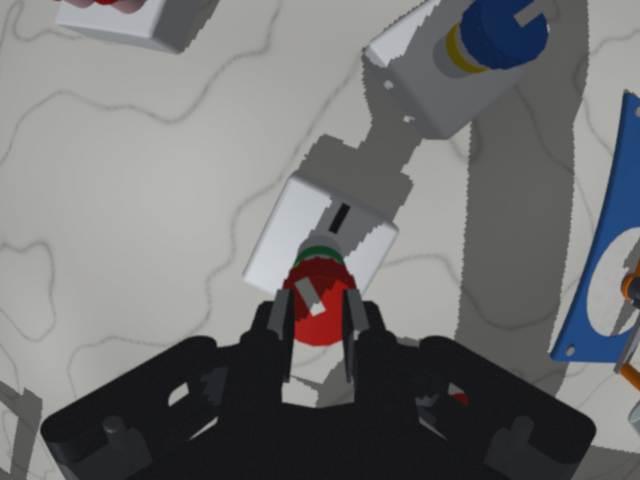

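```bash
python3 - <<'E'
from h import *
o=ctrl.get_obs(); print(o['opening'],o['contact_force'],o['tool_pos'])
Q=R.from_rotvec(o['tool_rot']).as_matrix()
for X in ([0,0,0],[0,.01,0],[0,-.01,0],[-.019,0,0],[-.019,.01,.011],[-.019,.01,-.011]): print(X,proj('wrist',o['tool_pos']+Q@np.array(X),o).round(1))
print('cap',proj('wrist',np.array([.4598,.2005,.132]),o))
im=ctrl.get_image('side'); cv2.imwrite("pics/e_s.png",cv2.resize(im[200:360,220:420,::-1],None,fx=4,fy=4))
print([ (d['score'],onz('wrist',d['centre'],.132,o)) for d in ctrl.tip_of('red_cap_top','side')] and ctrl.tip_of('red_cap_top','side'))
E
python3 - <<'E'
from h import *
o=ctrl.get_obs();ctrl.get_image('wrist');print([(d['centre'],onz('wrist',d['centre'],.132,o)) for d in ctrl.tip_of('red_cap_top','wrist')])
E
```

```text
0.019909706210117527 [ 0.00274358  0.37826377 -0.69707578] [0.46374984 0.20232454 0.10052339]
[0, 0, 0] [278.3 318.7]
[0, 0.01, 0] [278.2 338.2]
[0, -0.01, 0] [278.2 299.2]
[-0.019, 0, 0] [293.  318.8]
[-0.019, 0.01, 0.011] [314.1 339.8]
[-0.019, 0.01, -0.011] [270.8 340.8]
cap [313.33764801 318.86258591]
[]
[([310.7, 317.6], array([0.46067945, 0.20159412, 0.132     ])), ([278.5, 620.0], array([0.54088041, 0.05507356, 0.132     ]))]
```

View pics/e_s.png

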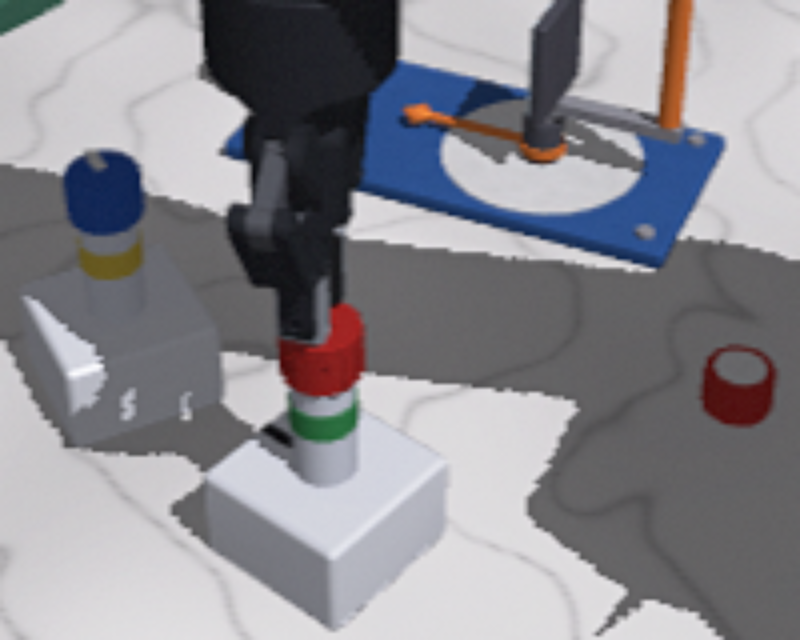

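```bash
python3 - <<'E'
from h import *
o=ctrl.get_obs()
for z in (.08,.1,.12,.132,.15,.17): 
    r=proj('side',np.array([o['tool_pos'][0],o['tool_pos'][1],z])); print(z,((r[1]-220)*4).round(),((r[0]-200)*4).round())
r=proj('side',np.array([.46,.2005,.132]));print('cap',((r[1]-220)*4).round(),((r[0]-200)*4).round())
im=cv2.imread('pics/d_w.png')[240:400,230:410]; cv2.imwrite('pics/d_z.png',cv2.resize(im,None,fx=4,fy=4,interpolation=cv2.INTER_CUBIC))
im=ctrl.get_image('scene'); cv2.imwrite("pics/e_sc.png",cv2.resize(im[120:270,260:430,::-1],None,fx=4,fy=4))
E
```

```text
0.08 315.0 417.0
0.1 314.0 383.0
0.12 312.0 347.0
0.132 312.0 326.0
0.15 310.0 293.0
0.17 309.0 255.0
cap 320.0 327.0
```

View pics/d_z.png

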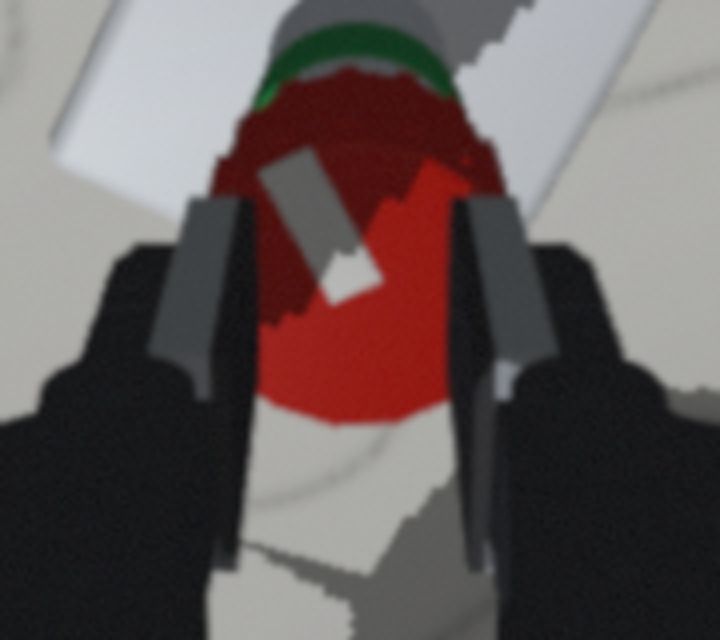

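View pics/e_sc.png

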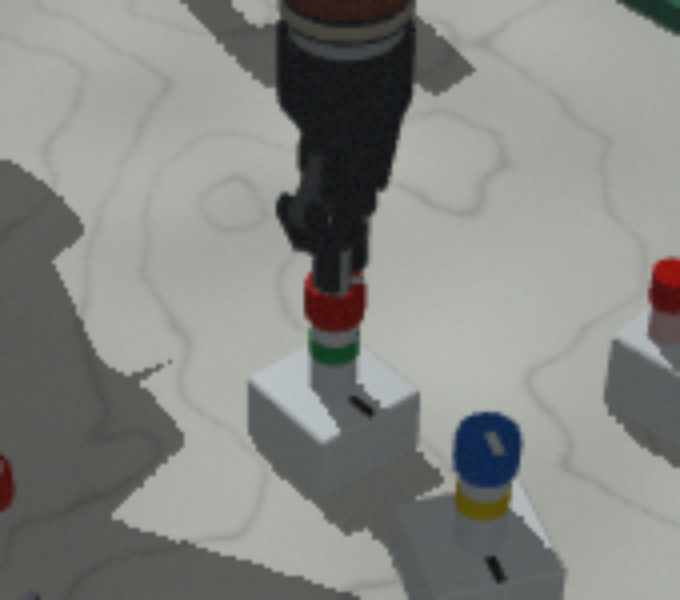

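```bash
python3 - <<'E'
from h import *
o=ctrl.get_obs(); print(o['tool_pos'],o['q'])
print('blue',onz('wrist',(27,508),.132,o))
for rc in ((206,346),(230,334)): print('tick',onz('wrist',rc,.05,o))
b=dict(tool_pos=np.array([.46219,.20267,.23633]),tool_rot=np.array([1.974,.445,-1.977]))
for rc in ((179.4,337),(197.4,329)): print('tick b',onz('wrist',rc,.05,b))
E
```

```text
[0.46326895 0.20221352 0.09970893] [ 2.64247474e-01 -1.56552605e-01  1.98045341e+00 -1.11638432e-05
  1.31775269e+00  1.39518613e+00]
blue [0.60907055 0.18192095 0.132     ]
tick [0.49641726 0.19892241 0.05      ]
tick [0.47938568 0.19900404 0.05      ]
tick b [0.49780021 0.19914026 0.05      ]
tick b [0.47824207 0.19844636 0.05      ]
```

```bash
python3 - <<'E'
from h import *
o=ctrl.get_obs()
for n,r0,c0 in (('side',200,220),('scene',120,260)):
    print(n,ray(n,(0,0))[0].round(2))
    Q=R.from_rotvec(o['tool_rot']).as_matrix()
    for y in (-.01,.01):
        for x in (0,-.02,-.04):
            r=proj(n,o['tool_pos']+Q@np.array([x,y,0])); print(y,x,((r[1]-c0)*4).round(),((r[0]-r0)*4).round())
E
```

```text
side [0.06 0.65 0.64]
-0.01 0 308.0 398.0
-0.01 -0.02 306.0 363.0
-0.01 -0.04 305.0 327.0
0.01 0 320.0 368.0
0.01 -0.02 319.0 333.0
0.01 -0.04 317.0 297.0
scene [ 1.2  -0.45  0.94]
-0.01 0 345.0 312.0
-0.01 -0.02 345.0 287.0
-0.01 -0.04 346.0 261.0
0.01 0 331.0 332.0
0.01 -0.02 332.0 306.0
0.01 -0.04 332.0 281.0
```

The finger tips sit about 30 mm behind the reported TCP, so the gripper closed just above the cap, touching nothing. I'll open, go lower and close again.

```bash
python3 -m handwheel '[[0.06,[0,0,0],[0,0,0]],[0.08,[0,0,0.003],[0,0,0]],[0.08,[0,0,0],[0,0,0]],[0.08,[0.012,0,0],[0,0,0]],[0.08,[0.012,0,0],[0,0,0]],[0.02,[0,0,0],[0,0,0]],[0.02,[0,0,0],[0,0,0]],[0.02,[0,0,0],[0,0,0]],[0.02,[0,0,0],[0,0,0]],[0.02,[0,0,0],[0,0,0]]]' 25
python3 - <<'E'
from h import *
o=ctrl.get_obs(); print(o['opening'],o['q'],o['tool_pos'],o['contact_force'],o['t'])
im=ctrl.get_image('side'); cv2.imwrite("pics/f_s.png",cv2.resize(im[200:360,220:420,::-1],None,fx=4,fy=4))
E
```

```text
t: 5.6
tool_pos: [0.461, 0.2003, 0.076]
tool_rot: [1.978, 0.44, -1.977]
contact_force: [1.1, -4.2, -0.9]
opening: 0.0347
0.03474821671627925 [ 2.62693613e-01 -1.36283995e-01  2.00472723e+00 -1.75187955e-03
  1.27288198e+00  1.39419827e+00] [0.4609808  0.20025258 0.07598852] [ 1.14373564 -4.16018146 -0.89166652] 5.6
```

View pics/f_s.png

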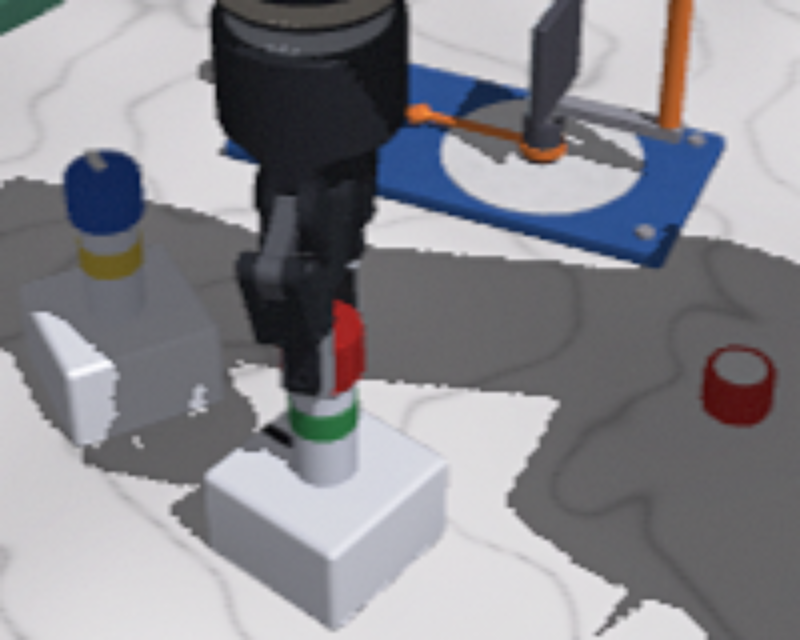

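Gripped at 34.7 mm with the pads on the cap. Now turning clockwise.

```bash
python3 -m handwheel '[[0.02,[0,0,0],[6,0,0]],[0.02,[0,0,0],[6,0,0]],[0.02,[0,0,0],[6,0,0]],[0.02,[0,0,0],[6,0,0]],[0.02,[0,0,0],[6,0,0]],[0.02,[0,0,0],[6,0,0]],[0.02,[0,0,0],[5,0,0]],[0.02,[0,0,0],[0,0,0]]]' 25
python3 - <<'E'
from h import *
o=ctrl.get_obs(); print(o['opening'],o['q'],o['tool_pos'],o['contact_force'],o['wrist_torque'])
im=ctrl.get_image('wrist'); cv2.imwrite("pics/g_w.png",im[:,:,::-1])
E
```

```text
t: 6.32
tool_pos: [0.461, 0.2003, 0.076]
tool_rot: [-2.075, 0.291, 2.072]
contact_force: [0.9, -4.1, 0.3]
opening: 0.0352
0.03522293365451446 [ 2.62636944e-01 -1.36466123e-01  2.00483046e+00 -1.60663066e-03
  1.27266984e+00  2.11119924e+00] [0.46101537 0.20027789 0.07602172] [ 0.88773925 -4.07236244  0.34545405] [-0.77100211 -0.13607693 -0.03080403]
```

View pics/g_w.png

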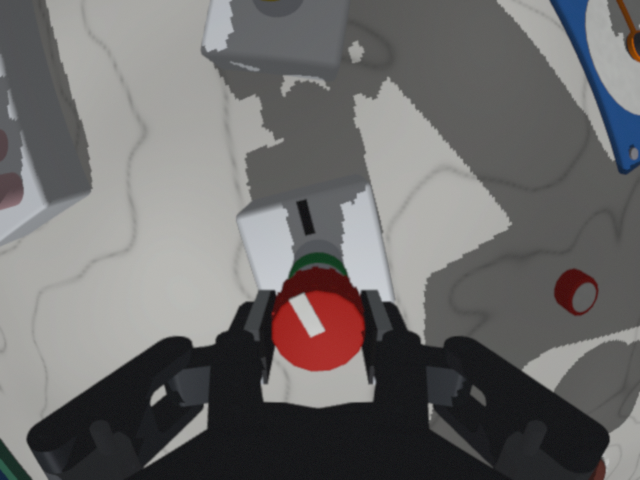

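```bash
python3 -m handwheel '[[0.02,[0,0,0],[5,0,0]],[0.02,[0,0,0],[4,0,0]],[0.02,[0,0,0],[0,0,0]]]' 25
python3 -c "
from h import *
o=ctrl.get_obs(); print(o['wrist_torque'],o['q'][5])"
python3 -m handwheel '[[0.02,[0,0,0],[3,0,0]],[0.02,[0,0,0],[0,0,0]]]' 25
python3 -c "
from h import *
o=ctrl.get_obs(); print(o['wrist_torque'],o['q'][5])"
python3 -m handwheel '[[0.02,[0,0,0],[3,0,0]],[0.02,[0,0,0],[0,0,0]]]' 25
python3 -c "
from h import *
o=ctrl.get_obs(); print(o['wrist_torque'],o['q'][5])"
```

```text
t: 6.62
tool_pos: [0.461, 0.2003, 0.076]
tool_rot: [-1.984, 0.437, 1.981]
contact_force: [0.5, -5.4, 0.4]
opening: 0.035
[-0.84591857 -0.17042616 -0.08646705] 2.2667175061348255
t: 6.78
tool_pos: [0.461, 0.2003, 0.076]
tool_rot: [-1.953, 0.483, 1.95]
contact_force: [1.3, -5.3, -0.1]
opening: 0.0348
[-0.85786898 -0.16182755 -0.12881208] 2.3183151542225766
t: 6.95
tool_pos: [0.4609, 0.2003, 0.076]
tool_rot: [-1.92, 0.529, 1.918]
contact_force: [0.8, -6.7, 1.1]
opening: 0.0353
[-0.88763678 -0.10050378 -0.08025098] 2.370441346940112
```

```bash
python3 -m handwheel '[[0.02,[0,0,0],[3,0,0]],[0.02,[0,0,0],[0,0,0]]]' 25
python3 -c "
from h import *
o=ctrl.get_obs(); print(o['wrist_torque'],o['q'][5])
im=ctrl.get_image('wrist'); cv2.imwrite('pics/h_w.png',im[:,:,::-1])"
python3 -m handwheel '[[0.02,[0,0,0],[3,0,0]],[0.02,[0,0,0],[0,0,0]]]' 25
python3 -c "
from h import *
o=ctrl.get_obs(); print(o['wrist_torque'],o['q'][5])
im=ctrl.get_image('wrist'); cv2.imwrite('pics/i_w.png',im[150:400,200:440,::-1])"
```

```text
t: 7.12
tool_pos: [0.4605, 0.2006, 0.076]
tool_rot: [-1.887, 0.573, 1.887]
contact_force: [-0.9, -4.8, 1.4]
opening: 0.0351
[-0.80258628  0.17503145 -0.05107049] 2.4226371359337637
t: 7.33
tool_pos: [0.4609, 0.2004, 0.076]
tool_rot: [-1.856, 0.615, 1.854]
contact_force: [-0.1, -5.7, 1.9]
opening: 0.035
[-0.8803688  -0.03048251  0.58634965] 2.473646987428144
```

View pics/i_w.png

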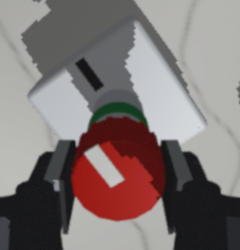

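Stop reached: the twist torque jumped to 0.59 N m and the stripe lines up with the tick. Release, lift and verify.

```bash
python3 -m handwheel '[[0.02,[0,0,0],[-1.2,0,0]],[0.06,[0,0,0],[0,0,0]],[0.08,[0,0,0],[0,0,0]],[0.08,[0,0,0],[0,0,0]],[0.08,[-0.03,0,0],[0,0,0]],[0.08,[-0.035,0,0],[0,0,0]],[0.08,[-0.035,0,0],[0,0,0]],[0.08,[-0.03,0,0],[0,0,0]],[0.08,[0,0,0],[0,0,0]]]' 25
python3 - <<'E'
from h import *
o=ctrl.get_obs(); print(o['q'],o['tool_pos'],o['contact_force'])
im=ctrl.get_image('wrist'); cv2.imwrite("pics/j_w.png",im[:,:,::-1])
for th,z in (('red_cap_top',.132),('seal_band',.085),('handle_top',.14),('mirror_pivot',.085),('camera_lens',.085)):
    for d in ctrl.tip_of(th,'wrist')[:3]: print(th,d,onz('wrist',d['centre'],z,o))
E
```

```text
t: 8.13
tool_pos: [0.4644, 0.2025, 0.2142]
tool_rot: [-1.874, 0.589, 1.853]
contact_force: [0.8, 0.0, 0.4]
opening: 0.0802
[ 2.63626650e-01 -2.56799664e-01  1.87114604e+00  1.04885034e-03
  1.51353666e+00  2.45483846e+00] [0.46442603 0.20254851 0.21418504] [0.7633733  0.04745472 0.38418191]
red_cap_top {'centre': [241.0, 319.8], 'score': 0.65} [0.4620287  0.20335759 0.132     ]
seal_band {'centre': [228.0, 321.4], 'score': 0.8} [0.46044095 0.2031328  0.085     ]
seal_band {'centre': [16.0, 613.7], 'score': 0.72} [ 0.47260245 -0.18430625  0.085     ]
handle_top {'centre': [14.0, 610.0], 'score': 0.68} [ 0.48389611 -0.118879    0.14      ]
```

View pics/j_w.png

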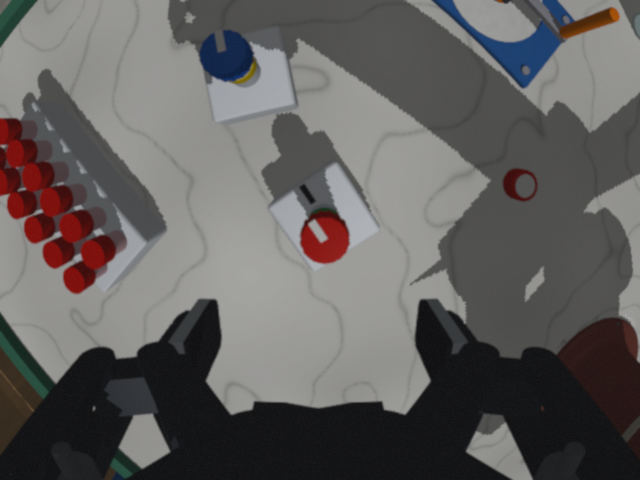

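Stripe and tick are in line, so the cap is home. On to the handle.

```bash
python3 -m handwheel '[[0.08,[0,0.0277,-0.0225],[0,0,0]],[0.08,[0,0.0277,-0.0225],[0,0,0]],[0.08,[0,0.0277,-0.0225],[0,0,0]],[0.08,[0,0.0277,-0.0225],[0,0,0]],[0.08,[0,0.0277,-0.0225],[0,0,0]],[0.08,[0,0.0277,-0.0225],[0,0,0]],[0.08,[0,0.0277,-0.0225],[0,0,0]],[0.08,[0,0.0277,-0.0225],[0,0,0]],[0.08,[0,0.0277,-0.0225],[0,0,0]]]'
python3 -m handwheel '[[0.08,[0,0,0],[-7,0,0]],[0.08,[0,0,0],[-7,0,0]],[0.08,[0,0,0],[-7,0,0]],[0.08,[0,0,0],[-7,0,0]],[0.08,[0,0,0],[-7,0,0]],[0.08,[0,0,0],[-7,0,0]],[0.08,[0,0,0],[-7,0,0]],[0.08,[0,0,0],[0,0,0]],[0.08,[0,0,0],[0,0,0]]]'
python3 - <<'E'
from h import *
o=ctrl.get_obs(); print(o['q'],o['tool_pos'],o['contact_force'])
im=ctrl.get_image('wrist'); cv2.imwrite("pics/k_w.png",im[:,:,::-1])
for th,z in (('red_cap_top',.132),('handle_top',.14),('mirror_pivot',.085),('camera_lens',.085),('stand',0),('pointer',0)):
    for d in ctrl.tip_of(th,'wrist')[:3]: print(th,d,onz('wrist',d['centre'],z,o))
E
```

```text
t: 9.18
tool_pos: [0.4791, -0.1211, 0.204]
tool_rot: [-1.863, 0.599, 1.868]
contact_force: [0.7, -0.4, 0.7]
opening: 0.0804
t: 9.93
tool_pos: [0.4795, -0.1194, 0.2043]
tool_rot: [2.098, 0.245, -2.102]
contact_force: [0.1, -0.4, 0.5]
opening: 0.0799
[-3.94794687e-01 -2.70992599e-01  1.89907035e+00  1.54868782e-04
  1.51593445e+00  9.45202878e-01] [ 0.47949708 -0.11935639  0.20427986] [ 0.08903792 -0.39271904  0.46454445]
handle_top {'centre': [241.3, 326.5], 'score': 0.89} [ 0.48229186 -0.12429284  0.14      ]
mirror_pivot {'centre': [128.9, 327.0], 'score': 0.7} [ 0.55704276 -0.10811781  0.085     ]
stand {'centre': [131.3, 323.4], 'score': 0.75} [ 0.55673445 -0.10649141  0.        ]
stand {'centre': [178.8, 10.0], 'score': 0.5} [0.43413442 0.2938725  0.        ]
pointer {'centre': [132.1, 326.0], 'score': 0.82} [ 0.55654399 -0.10924049  0.        ]
```

View pics/k_w.png

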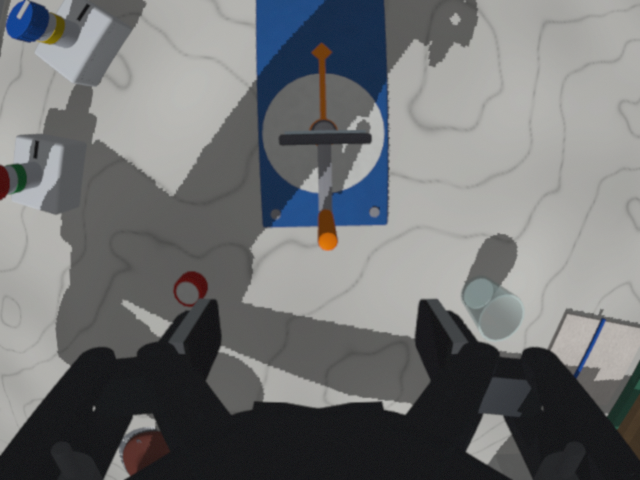

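Handle top at (240,327), the plate square to the tool, pivot at (129,325). Descending partway, then rechecking.

```bash
python3 -m handwheel '[[0.06,[0.015,0.0054,-0.0016],[0,0,0]],[0.06,[0.02,0,0],[0,0,0]],[0.06,[0.015,0,0],[0,0,0]],[0.06,[0,0,0],[0,0,0]]]' 40
python3 - <<'E'
from h import *
o=ctrl.get_obs(); print(o['q'],o['tool_pos'],o['contact_force'])
im=ctrl.get_image('wrist'); cv2.imwrite("pics/l_w.png",im[:,:,::-1])
for th,z in (('handle_top',.14),('mirror_pivot',.085)):
    for d in ctrl.tip_of(th,'wrist')[:3]:
        p=onz('wrist',d['centre'],z,o); print(th,d,p,R.from_rotvec(o['tool_rot']).as_matrix().T@(p-o['tool_pos']))
E
```

```text
t: 10.62
tool_pos: [0.4807, -0.1236, 0.1519]
tool_rot: [2.093, 0.249, -2.105]
contact_force: [-0.7, 0.7, -0.6]
opening: 0.0599
[-4.01822430e-01 -2.25453636e-01  1.94941513e+00 -4.01022252e-06
  1.42423782e+00  9.35643112e-01] [ 0.48069255 -0.1236468   0.1518856 ] [-0.66675989  0.7010069  -0.57835974]
handle_top {'centre': [268.9, 318.2], 'score': 0.68} [ 0.48131038 -0.12330228  0.14      ] [ 0.01188247 -0.00014579 -0.00074398]
mirror_pivot {'centre': [127.0, 321.2], 'score': 0.93} [ 0.55646462 -0.10734054  0.085     ] [ 0.06646537  0.00191676 -0.07784385]
mirror_pivot {'centre': [134.1, 321.1], 'score': 0.52} [ 0.55190946 -0.10835667  0.085     ] [ 0.06649045  0.00185216 -0.07317724]
```

View pics/l_w.png

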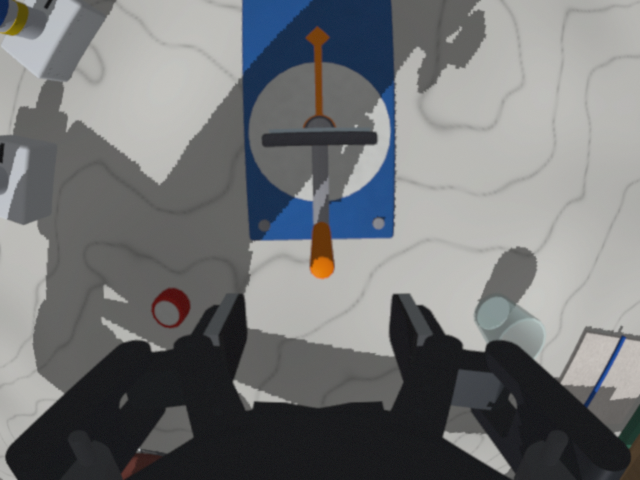

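```bash
python3 -m handwheel '[[0.06,[0.02,0.001,0],[0,0,0]],[0.06,[0.025,0,0],[0,0,0]],[0.06,[0.022,0,0],[0,0,0]],[0.03,[0,0,0],[0,0,0]],[0.005,[0,0,0],[0,0,0]],[0.005,[0,0,0],[0,0,0]],[0.005,[0,0,0],[0,0,0]],[0.005,[0,0,0],[0,0,0]],[0.005,[0,0,0],[0,0,0]]]' 30
python3 - <<'E'
from h import *
o=ctrl.get_obs(); print(o['opening'],o['tool_pos'],o['contact_force'],o['wrist_torque'])
im=ctrl.get_image('wrist'); cv2.imwrite("pics/m_w.png",im[:,:,::-1])
im=ctrl.get_image('side'); cv2.imwrite("pics/m_s.png",cv2.resize(im[100:300,240:480,::-1],None,fx=3,fy=3))
E
```

```text
t: 11.52
tool_pos: [0.4848, -0.1262, 0.0914]
tool_rot: [2.1, 0.244, -2.093]
contact_force: [-1.4, 0.8, 6.2]
opening: 0.0128
0.01280196503024195 [ 0.48483476 -0.12618634  0.09144582] [-1.43767687  0.84310134  6.24021112] [0.04469809 0.12403577 0.01873813]
```

View pics/m_w.png

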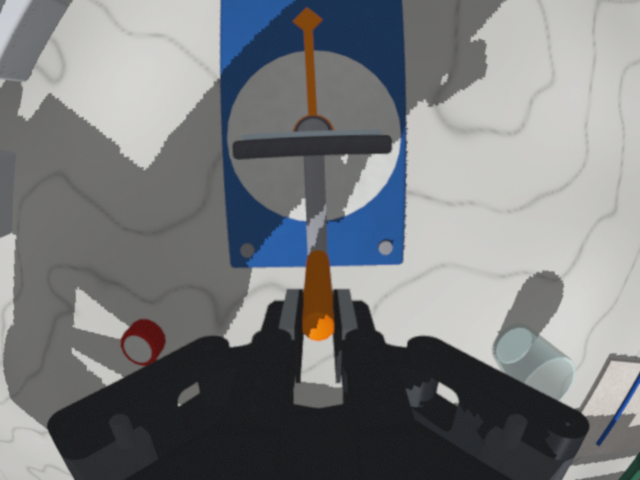

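View pics/m_s.png

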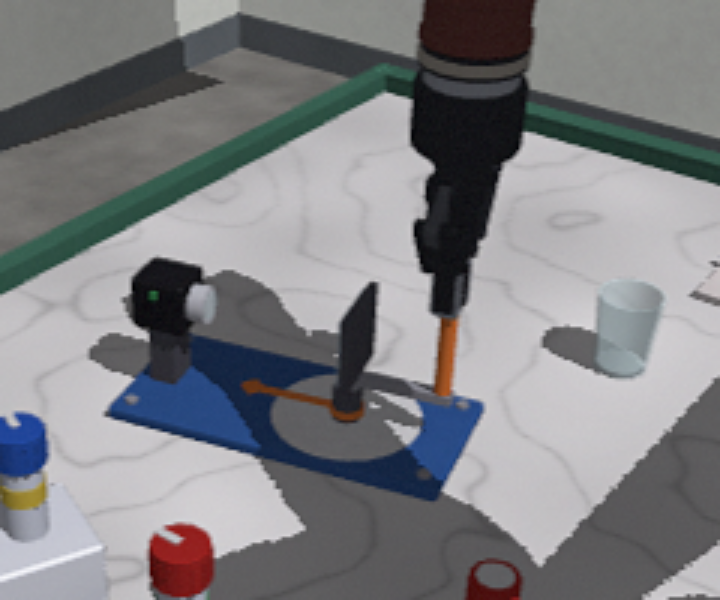

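```bash
python3 -m handwheel '[[0.005,[0,0.0065,-0.0003],[-5,0,0]],[0.005,[0,0.0065,-0.0003],[-5,0,0]],[0.005,[0,0.0065,-0.0003],[-5,0,0]],[0.005,[0,0,0],[0,0,0]]]' 30
python3 -c "
from h import *
o=ctrl.get_obs(); print(o['opening'],o['contact_force'],o['wrist_torque'])"
python3 -m handwheel '[[0.005,[0,0.0065,-0.0003],[-5,0,0]],[0.005,[0,0.0065,-0.0003],[-5,0,0]],[0.005,[0,0.0065,-0.0003],[-5,0,0]],[0.005,[0,0.0065,-0.0003],[-5,0,0]],[0.005,[0,0.0065,-0.0003],[-5,0,0]],[0.005,[0,0.0065,-0.0003],[-5,0,0]],[0.005,[0,0,0],[0,0,0]],[0.005,[0,0,0],[0,0,0]]]' 30
python3 - <<'E'
from h import *
o=ctrl.get_obs(); print(o['opening'],o['q'],o['tool_pos'],o['contact_force'],o['wrist_torque'])
im=ctrl.get_image('wrist'); cv2.imwrite("pics/n_w.png",im[:,:,::-1])
for d in ctrl.tip_of('mirror_pivot','wrist'): print(d,onz('wrist',d['centre'],.085,o))
im=ctrl.get_image('scene'); cv2.imwrite("pics/n_sc.png",cv2.resize(im[160:360,180:420,::-1],None,fx=3,fy=3))
E
```

```text
t: 11.95
tool_pos: [0.4927, -0.1445, 0.0914]
tool_rot: [1.948, 0.49, -1.937]
contact_force: [1.4, 3.3, 6.6]
opening: 0.0123
0.012294100705672044 [1.42312931 3.32854676 6.57480646] [ 0.37256275 -0.27584376  0.05230352]
t: 12.62
tool_pos: [0.5193, -0.1705, 0.0914]
tool_rot: [1.609, 0.893, -1.598]
contact_force: [1.7, 6.7, 7.5]
opening: 0.0123
0.012301821013941469 [-0.45589544 -0.04825565  1.89533415  0.00441549  1.29042079  0.0963901 ] [ 0.51934498 -0.17053463  0.09136945] [1.65180992 6.70451532 7.52544546] [ 1.04892235 -0.43905938 -0.03510768]
{'centre': [130.2, 310.0], 'score': 0.71} [ 0.55478272 -0.10486077  0.085     ]
```

View pics/n_w.png

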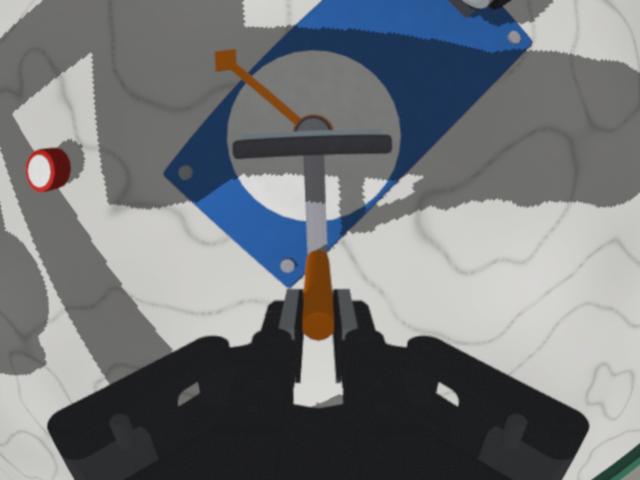

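View pics/n_sc.png

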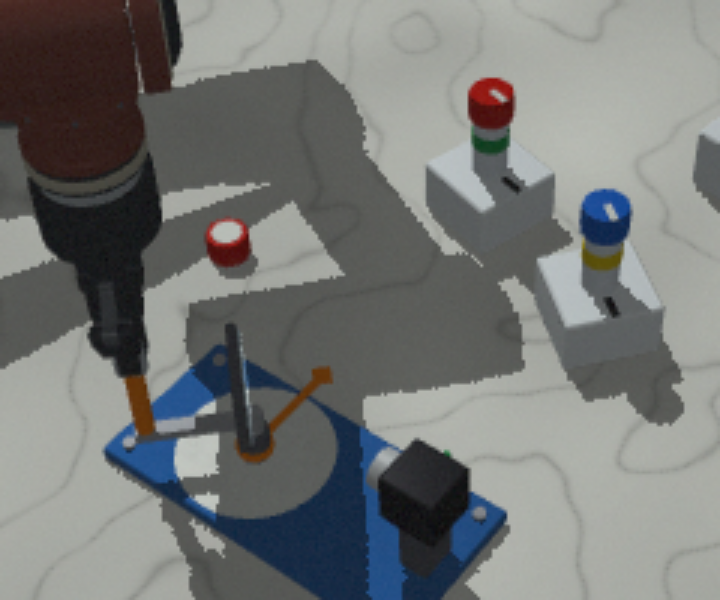

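```bash
python3 - <<'E'
from h import *
o=ctrl.get_obs()
t=np.array([.4606,.2008])
for z in (.014,.02):
    tw=onz('wrist',(61,226),z,o)[:2]; ts=onz('scene',(285,287.3),z)[:2]
    m=onz('wrist',(87,262),z,o)[:2]  # shaft mid
    print(z,tw,ts,m)
    print('shaft az',np.degrees(np.arctan2(*(tw-m)[::-1])))
    for pv in ((.556,-.106),(.5548,-.1049),(.557,-.108)):
        pv=np.array(pv)
        for q in (tw,ts):
            a=np.arctan2(*(q-pv)[::-1]); b=t-pv
            print(pv,np.linalg.norm(q-pv).round(4),'az',np.degrees(a).round(1),'want',np.degrees(np.arctan2(b[1],b[0])).round(1),'y',(-np.sin(a)*b[0]+np.cos(a)*b[1]).round(4))
# mirror az from lever/tool
Q=R.from_rotvec(o['tool_rot']).as_matrix(); print('tool -z az',np.degrees(np.arctan2(-Q[1,2],-Q[0,2])))
h=o['tool_pos'][:2]
for pv in ((.556,-.106),(.5548,-.1049),(.557,-.108)): print(np.degrees(np.arctan2(pv[1]-h[1],pv[0]-h[0])),np.hypot(pv[0]-h[0],pv[1]-h[1]))
for th in ('mirror_pivot','pointer','stand','seal_band','camera_lens'):
    ctrl_z={'mirror_pivot':.085,'pointer':0,'stand':0,'seal_band':.085,'camera_lens':.085}[th]
    print(th,[onz('scene',d['centre'],ctrl_z).round(4) for d in ctrl.tip_of(th,'scene')[:1]])
E
```

```text
0.014 [ 0.53238687 -0.02832592] [ 0.52976683 -0.0264892 ] [ 0.5432846  -0.05889938]
shaft az 109.61831882488875
[ 0.556 -0.106] 0.0812 az 106.9 want 107.3 y 0.002
[ 0.556 -0.106] 0.0837 az 108.3 want 107.3 y -0.0055
[ 0.5548 -0.1049] 0.0798 az 106.3 want 107.1 y 0.0045
[ 0.5548 -0.1049] 0.0823 az 107.7 want 107.1 y -0.0032
[ 0.557 -0.108] 0.0834 az 107.2 want 107.3 y 0.001
[ 0.557 -0.108] 0.0859 az 108.5 want 107.3 y -0.0064
0.02 [ 0.5328961  -0.03028154] [ 0.53413686 -0.02925765] [ 0.5435377  -0.06013643]
shaft az 109.6183188248887
[ 0.556 -0.106] 0.0792 az 107.0 want 107.3 y 0.0017
[ 0.556 -0.106] 0.0798 az 105.9 want 107.3 y 0.0077
[ 0.5548 -0.1049] 0.0778 az 106.4 want 107.1 y 0.0043
[ 0.5548 -0.1049] 0.0784 az 105.3 want 107.1 y 0.0103
[ 0.557 -0.108] 0.0814 az 107.2 want 107.3 y 0.0006
[ 0.557 -0.108] 0.082 az 106.2 want 107.3 y 0.0065
tool -z az 58.28417115040679
60.25596854288901 0.0742319667258982
61.47529063382143 0.07460858506509284
58.79585692633344 0.07301529936362287
mirror_pivot [array([ 0.5558, -0.102 ,  0.085 ])]
pointer [array([ 0.5523, -0.1092,  0.    ])]
stand [array([ 0.5608, -0.1046,  0.    ])]
seal_band [array([ 0.4717, -0.1443,  0.085 ])]
camera_lens [array([ 0.6632, -0.073 ,  0.085 ])]
```

```bash
python3 -m handwheel '[[0.005,[0,0,0],[0,0,0]],[0.005,[0,0,0],[0,0,0]],[0.005,[0,0,0],[0,0,0]],[0.005,[0,0,0],[0,0,0]],[0.005,[0,0,0],[0,0,0]],[0.005,[0,0,0],[0,0,0]]]' 30
python3 - <<'E'
from h import *
o=ctrl.get_obs(); print(o['t'],o['opening'],o['tool_pos'],o['dq'].round(4),o['contact_force'])
im=ctrl.get_image('side'); cv2.imwrite("pics/o_s.png",im[:,:,::-1])
E
```

```text
t: 13.52
tool_pos: [0.5192, -0.1704, 0.0914]
tool_rot: [1.609, 0.893, -1.598]
contact_force: [2.9, 5.1, 8.3]
opening: 0.0124
13.5167 0.012366643759551009 [ 0.51915643 -0.17042888  0.09140023] [ 0.001  -0.0023 -0.0009 -0.0008  0.0005 -0.0008] [2.86063315 5.1216191  8.31310962]
```

View pics/o_s.png

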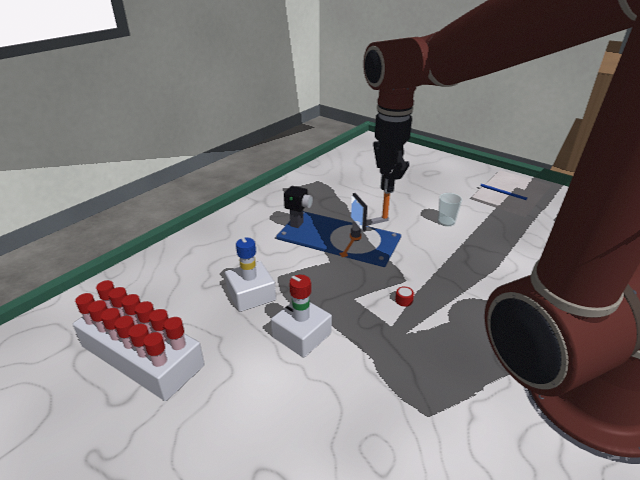

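The pointer tip at (345,254) points at the red-capped tube at (300,300). The other things stand where they did, and the handle is held still.

```bash
python3 -c "
from station import ctrl
print(ctrl.finish_job())"
```

```text
the job is handed in; nothing more can be done
None
```

I screwed the red cap home and turned the mirror so the camera's line of sight points at the tube's green band. I then handed the job in at about 13.5 s, still holding the handle; no verdict was reported.

- **Cap:** I turned it clockwise until the twist torque jumped to about 0.6 N m at the stop. After I let go, the white stripe lined up with the black tick. My first attempt to grip closed just above the cap without touching anything, because the fingertips sat about 30 mm higher than I had assumed. I reopened, went lower and gripped it properly.
- **Mirror:** it ended about 47° from rest. The pointer's tip, taken with the estimated pivot position, put the line of sight between 6 mm to one side and 10 mm to the other side of the band's centre, inside the 22 mm limit. One rougher check, the direction of the pointer's shaft in the wrist picture, read about 2° off. At the tube that would be roughly 13 mm, still inside.
- **Final hold:** the arm was still, the fingers were closed on the post with a 30 N grip setting, and about 10 N showed at the wrist.
- **Other objects:** in the last picture the blue cap, rack, beaker and spare cap looked undisturbed. I checked this by eye only.

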